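# Fold open the spice cupboard's bifold door

### The arm

A 7-joint arm with a two-finger parallel gripper is mounted at the origin on a cart in front of the work surface, level with it; the furniture and walls round the work are solid. World frame = base frame: x ahead of the robot, y to its left, z up, the work surface at z = 0. Lengths are in m, angles in rad, forces in N, time in s.
With the tool pointing down it reaches from about 0.35 to 0.9 m from the base axis. Payload 8.1 kg.
Tool frame: the origin (TCP) lies between the finger pads; the fingertips stand ahead of it and the grasp point (between the pads) is the TCP (arm.nose_length is the z of the fingertips in the tool frame, in m); z points along the fingers, y is the line along which they close (so a half turn about z gives the same grasp; the last joint's range is limited). The gripper opens to 92 mm and grips with 3 to 60 N. Pads are 19 mm wide; open, the fingers measure 130 mm over their backs; the gripper's body (75 mm by 190 mm) begins 47 mm behind the grasp point.
Start: joints at [1.035, 0.434, 0.025, 1.573, -0.012, 1.134, -0.075], TCP at [0.262, -0.567, 0.246] pointing down, gripper open.
Joint ranges: [-2.62, 2.62], [-0.44, 2.09], [-1.27, 1.32], [0.08, 2.57], [-1.32, 4.46], [0.12, 2], [-2.74, 2.74]. Speed limits (rad/s): [2.22, 2.22, 3.01, 3.01, 3.14, 3.14, 3.14].

### API

Orientations are given as a rotation vector (axis times angle).
In Python, from cell import sensors, optics, arm gives the robot as it stands.
- The arm moves only by the tool arm_command, never from a script. Its argument "deltas" is one flat list of numbers, 7 for each row, row after row: the turn, a rotation vector about the world's x, y, z as a fraction of full scale, then the shift along the world's x, y, z as a fraction of full scale, then the finger opening in mm, from 0 to 91.8. In form: [wx, wy, wz, dx, dy, dz, fingers, wx, wy, wz, dx, dy, dz, fingers, ...]. A call has 1 to 20 rows; each row is the pose to reach, as a shift and turn from the pose commanded when the call began; what a row does not reach only later rows make up. Full scale, the value 1, is 1 m for a shift and 90 degrees for a turn. A row lasts 1/10 s, in which the tool goes at most 50 mm and 8.59 degrees, less where a joint would pass 70% of its speed; a pose out of reach is approached as far as the arm can. A call with a number of a shift or a turn outside -1 to 1 is refused whole. A call with a gripper value outside its range is refused whole. The fingers move at their own pace and stop on an object; "force" is the grip in N (left out, the last holds). Time passes only in rows, so rows that repeat a pose let the fingers close. It gives the time, the measured TCP pose, the force, the opening and the grip force at its end, in the units of the state.
- sensors.observe(): the state, without advancing time (a new reading comes with each control period).
- optics.get_image(name): name is "scene" or "top" or "wrist"; returns the picture (384x512x3 uint8, blue, green, red); there is no depth.
- optics.calibration(name): a dict with "camera_matrix" (3x3 intrinsics, pixels), "rvec" (rotation vector, rad) and "tvec" (3), from world to camera coordinates, as OpenCV has them. Camera axes: x right, y down, z forward; pixel columns grow to the right and rows downward; lengths in m; the calibration is good to about 2 mm. A picture is of the moment at which its call begins: read the wrist's pose just before it. calibration takes no time and is no camera call; for the wrist camera it gives the pose at the moment of the call.
- arm.sign_off(): hands the job in; it is judged then, once.
The state is a dict: "clock": time; "joints": joint angles; "dq": joint speeds; "joint_efforts": joint torques, N m; "position": TCP position; "ee_rot": TCP orientation; "force": force on the tool from outside, world axes, zero at the start; "ft_torque": the same for the moment, N m; "width": opening from 0.0 (shut) to 1.0 (fully open); "gripper_force": force on a finger pad.
Only numpy, scipy, OpenCV 4.12 (cv2) and the standard library are available. Lean on these libraries where they do the work, as an engineer would, in place of code of your own. Each camera call takes 0.05 s, during which the arm holds its last target. There are 200 camera calls.

### The job

Fold the two-leaf (bifold) door of the wider wooden cupboard fully open by pulling its upright bar handle, so that both leaves fold together and the jars inside can be reached, then let go and leave the door standing open. The narrower cupboard beside it has the same kind of handle on a single plain door: leave that door shut.

Things in the scene. Friction and masses are not known exactly. Their poses are not given: they have to be found in the camera images.
- bifold_pivot (a point): Fixed: hinge axis of leaf 1, left (+y) end of the wide cupboard's doorway, 160 mm above the worktop. Axes of the cupboard: z up, -x out of its front (to the robot), y left along the front. Brown wood, 270 wide, 120 deep, 200 mm high; its top board's front edge is 12 mm out (-x), its right end 255 mm to -y. Two door leaves, each 120 wide, 12 thick, tops at 186 mm; hinge lines in their back faces.
- bifold_leaf1 (a joint): Angle q of leaf 1 (left), rad: 0 closed, 1.40 stop, fully open; starts at 0 to 0.2. Its free end (fold line) swings to -x; leaf 2's far end follows the track, so leaf 2 turns by +q about z. Handle axis in the pivot's axes, mm: x = -95 sin q - 50 cos q, y = -145 cos q - 50 sin q (closed -50, -145; open -102, -74). Hinges slightly stiff (0.1 N m): the door stays where left.
- bifold_handle (a point): Upright round steel bar, 12 mm thick, 90 mm long, on leaf 2 (right leaf), 25 mm from the fold line, its axis 38 mm off the leaf's face. Origin on the bar's axis, 160 mm above the worktop, 20 mm below the bar's top. Two 8 mm posts to the leaf, 5 and 55 mm below the origin. Axes turn with leaf 2: z up, -x out of its face, y along it to the fold. Grip from above, fingers either side along y.
- plain_door (a joint): Angle of the single door of the narrow brown wooden cupboard (140 wide, 120 deep, 200 mm high; door 110 mm wide with the same bar handle), rad: 0 shut, grows as it opens to the robot. It starts shut and must stay so. The two cupboards stand side by side, either one on the left.

How it is judged:
On the way:
1. the door is pulled past about half way (0.7 rad) with the fingers on its handle (value of joint bifold_leaf1 above 0.7 rad and contact force between the fingers and bifold_leaf2_c0 above 0.5 N), for 0.1 s.
At the end, for the whole second after the job is handed in: The bifold door stands folded open, leaf 1 at 1.2 rad or more (fully open is 1.40), at rest and let go; the narrow cupboard's plain door is shut (under 0.1 rad) (value of joint bifold_leaf1 above 1.2 rad and velocity of joint bifold_leaf1 between -0.05 and 0.05 rad/s and value of joint plain_door below 0.1 rad); the robot touches nothing.
It fails at once if the narrow cupboard's plain door is opened by 0.1 rad or more (value of joint plain_door above 0.1 rad).
It also fails if it takes over 32 s, if anything falls off the work surface, if the arm or the gripper's body presses on something with over 40 N, if the wrist force passes 120 N, or if a joint passes its speed limit or range.

## Working session

There is one attempt and no reset: what is moved stays moved. The work goes in short steps, Python scripts to look and compute and a tool call to move; the robot and the scene stay as the last step left them, time stands still between calls to the robot, and variables do not carry over. Pictures are saved under pics/ and viewed, at most 10 in all, crops included, and the job is handed in when it is done.

Besides the shell and the picture viewer there is one more tool, called by a JSON object that holds its "api" and its "payload", one argument or row to a line. arm_command: Moves the arm, as the interface text tells. Its arguments: {"type":"object","properties":{"deltas":{"type":"array","items":{"type":"number"}},"force":{"type":"number"}},"required":["deltas"]}

```bash
mkdir -p pics
python3 - <<'E'
from cell import sensors, optics, arm
import cv2
s=sensors.observe();print(s['clock'],s['position'],s['ee_rot'],s['width'],arm.nose_length)
for n in('scene','top'):
    cv2.imwrite(f'pics/{n}0.png',optics.get_image(n)); c=optics.calibration(n);print(n,c)
E
```

```text
0.0 [ 0.26187336 -0.56695827  0.24496915] [-3.06691456e+00 -6.74104304e-01  7.52817320e-04] 0.99560971845248 0.019
scene {'camera_matrix': array([[465.29861244,   0.        , 256.5368849 ],
       [  0.        , 465.29861244, 193.28219809],
       [  0.        ,   0.        ,   1.        ]]), 'rvec': array([ 0.86694107, -2.4742189 ,  1.15687747]), 'tvec': array([0.41211186, 0.3043414 , 1.00818048])}
top {'camera_matrix': array([[363.37881733,   0.        , 259.15916944],
       [  0.        , 363.37881733, 189.76975081],
       [  0.        ,   0.        ,   1.        ]]), 'rvec': array([ 2.12936553, -2.14683147,  0.15100626]), 'tvec': array([0.04843595, 0.5477567 , 1.02998925])}
```

View pics/scene0.png

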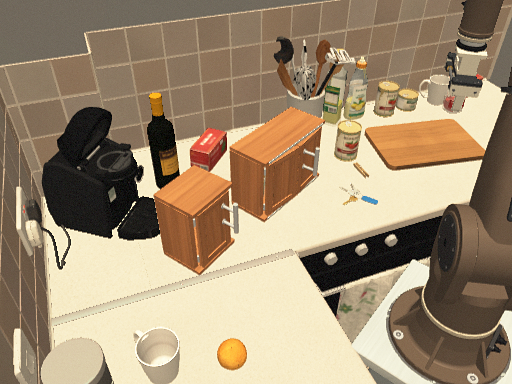

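View pics/top0.png

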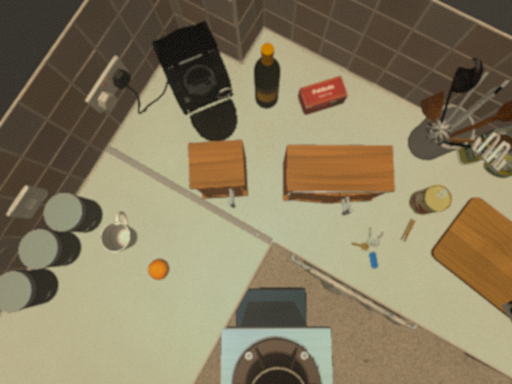

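The scene and top pictures show the wide cupboard at top pixels x 285–393, y 145–200, with its handle at (347,206). The narrow cupboard is to its left, with its handle at (232,197). I'll enlarge both for accurate corners.

```bash
cat > h.py <<'E'
import cv2,numpy as np
from cell import sensors,optics,arm
def plane(c,uv,z):
    R=cv2.Rodrigues(c['rvec'])[0];o=-R.T@c['tvec'].ravel()
    p=cv2.undistortPoints(np.array([[uv]],float),c['camera_matrix'],None).ravel()
    d=R.T@np.r_[p,1];return o+d*(z-o[2])/d[2]
def proj(c,P):return cv2.projectPoints(np.array(P,float).reshape(-1,3),c['rvec'],c['tvec'],c['camera_matrix'],None)[0].reshape(-1,2)
E
python3 - <<'E'
from h import *
a=cv2.resize(cv2.imread('pics/top0.png')[130:230,270:410],None,fx=5,fy=5,interpolation=cv2.INTER_CUBIC)
cv2.imwrite('pics/tc.png',a)
b=cv2.resize(cv2.imread('pics/scene0.png')[100:225,220:340],None,fx=4.8,fy=4.8,interpolation=cv2.INTER_CUBIC)
cv2.imwrite('pics/sc.png',b)
E
```

```text
(no output)
```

View pics/tc.png

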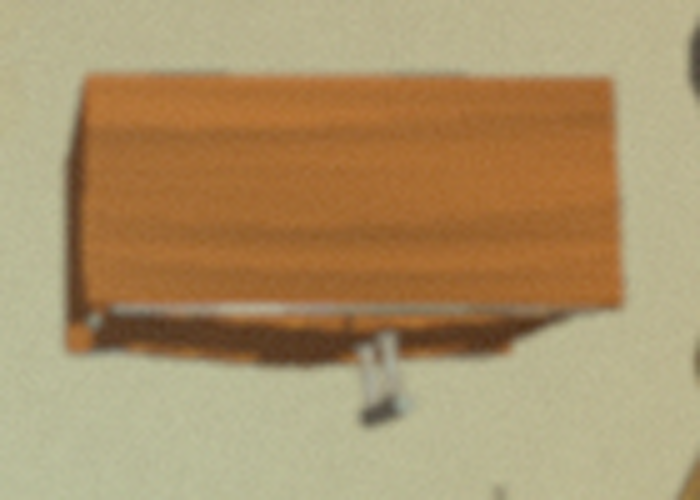

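View pics/sc.png

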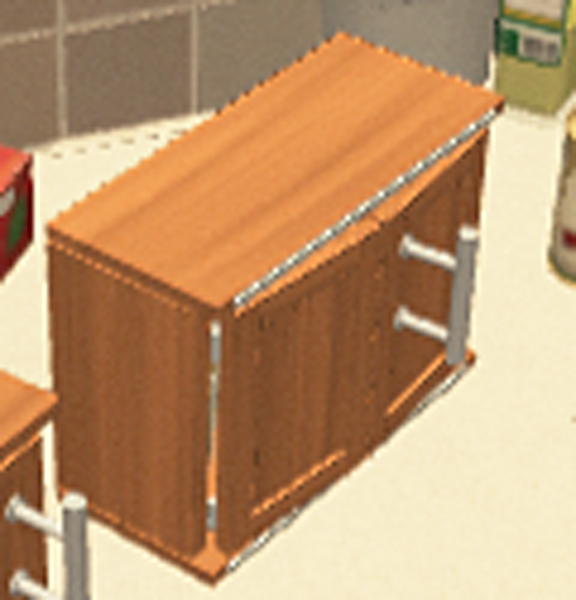

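The crops show the top-board corners at top-crop (86,74), (612,78), (622,304), (85,303) and the bar top at (402,402). In the scene crop the corners are (48,230), (222,305), (503,99), (343,33), with the bar top at (468,231). Next I fit pose and q to both views.

Run:
```python
from h import *
from scipy.optimize import least_squares
T=(np.array([[86,74],[612,78],[622,304],[85,303],[402,402]])+.5)/5-.5+[270,130]
S=(np.array([[48,230],[343,33],[503,99],[222,305],[468,231],[213,583]])+.5)/4.8-.5+[220,100]
ct,cs=optics.calibration('top'),optics.calibration('scene')
def pts(p):
    x,y,w,q=p
    L=np.array([[.108,.015,.2],[.108,-.255,.2],[-.012,-.255,.2],[-.012,.015,.2],
     [-.095*np.sin(q)-.05*np.cos(q),-.145*np.cos(q)-.05*np.sin(q),.18],[-.012,.015,0]])
    c,s=np.cos(w),np.sin(w)
    return np.c_[x+c*L[:,0]-s*L[:,1],y+s*L[:,0]+c*L[:,1],L[:,2]]
for name,f in dict(both=lambda p:np.r_[(proj(ct,pts(p)[:5])-T).ravel(),(proj(cs,pts(p))-S).ravel()],
  top=lambda p:(proj(ct,pts(p)[:5])-T).ravel(),scene=lambda p:(proj(cs,pts(p))-S).ravel()).items():
    r=least_squares(f,[.55,0,0,.1],loss='soft_l1');print(name,r.x.round(4),'handle',pts(r.x)[4].round(4));
    if name=='both':print(f(r.x).reshape(-1,2).round(1).tolist())
```

```text
both [ 0.5329 -0.0414 -0.0138  0.0778] handle [ 0.4736 -0.189   0.18  ]
[[-0.5, -0.2], [0.4, -0.6], [0.8, 0.8], [-0.0, 0.5], [0.6, -0.2], [-0.7, -1.1], [-0.5, -0.2], [0.8, -0.3], [-0.6, 0.9], [-0.1, 0.6], [0.1, 2.0]]
top [ 0.5335 -0.0405 -0.0171  0.0812] handle [ 0.4734 -0.1881  0.18  ]
scene [ 0.5334 -0.0434 -0.0118  0.076 ] handle [ 0.4746 -0.191   0.18  ]
```

The fit agrees to about 2 mm across views: handle at (0.474, -0.1895), q ≈ 0.08, yaw -0.014. I'll move above the handle with the fingers along leaf 2, which needs a turn of about -21°.

{"api": "arm_command", "payload": {
  "deltas": [0,0,-0.02,0.018,0.032,0,91,0,0,-0.04,0.036,0.064,0,91,0,0,-0.06,0.054,0.096,0,91,0,0,-0.08,0.072,0.128,0,91,0,0,-0.1,0.09,0.16,0,91,0,0,-0.12,0.108,0.192,0,91,0,0,-0.14,0.126,0.224,0,91,0,0,-0.16,0.144,0.256,0,91,0,0,-0.18,0.162,0.288,0,91,0,0,-0.2,0.18,0.32,0,91,0,0,-0.22,0.198,0.352,0,91,0,0,-0.234,0.207,0.368,0,91,0,0,-0.234,0.212,0.3775,0,91,0,0,-0.234,0.212,0.3775,0,91,0,0,-0.234,0.212,0.3775,0,91,0,0,-0.234,0.212,0.3775,0,91],
  "force": 25
}}

```text
clock: 1.7
position: [0.4733, -0.1914, 0.2457]
ee_rot: [3.14, 0.099, -0.001]
force: [-0.4, -0.3, 0.7]
width: 0.995
gripper_force: 0.0
```

Run:
```python
from h import *
s=sensors.observe();c=optics.calibration('wrist');im=optics.get_image('wrist')
print(s['position'],s['joints'].round(2) if hasattr(s['joints'],'round') else s['joints'])
print(proj(c,[[.474,-.1895,.18],[.474,-.1895,.09],[.521,-.0416-.24,.2]]).round(0), (-cv2.Rodrigues(c['rvec'])[0].T@c['tvec'].ravel()))
cv2.imwrite('pics/w1.png',im)
```

```text
[ 0.47334563 -0.19141993  0.24565191] [ 0.36  0.26 -0.1   1.84  0.03  1.05 -1.26]
[[251. 209.]
 [252. 176.]
 [421. 152.]] [ 0.547401   -0.18606491  0.38440896]
```

View pics/w1.png

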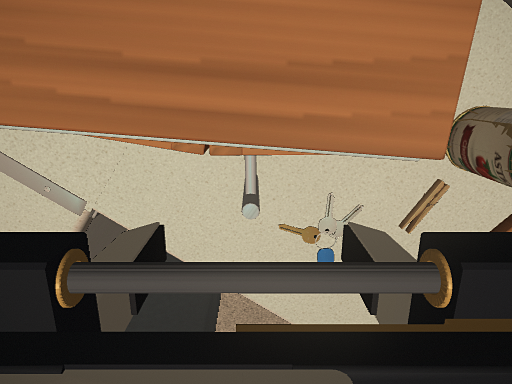

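The wrist view shows the bar top at (251,211), against a predicted (251,209), and centred between the fingers. Descend and grip.

{"api": "arm_command", "payload": {
  "deltas": [0,0,0,0,0.001,-0.02,91,0,0,0,0,0.001,-0.04,91,0,0,0,0,0.001,-0.06,91,0,0,0,0,0.001,-0.075,91,0,0,0,0,0.001,-0.075,91,0,0,0,0,0.001,-0.075,60,0,0,0,0,0.001,-0.075,30,0,0,0,0,0.001,-0.075,0,0,0,0,0,0.001,-0.075,0,0,0,0,0,0.001,-0.075,0,0,0,0,0,0.001,-0.075,0,0,0,0,0,0.001,-0.075,0],
  "force": 25
}}

```text
clock: 2.95
position: [0.4741, -0.1889, 0.1708]
ee_rot: [3.14, 0.102, 0.0]
force: [-0.3, -0.7, -0.3]
width: 0.433
gripper_force: 0.0
```

Run:
```python
from h import *
s=sensors.observe();print(s['clock'],s['position'],s['ee_rot'],s['force'],s['width']*91.8,s['gripper_force'])
# pull path from q0, relative; pivot yaw
w=-.014
def H(q):
    L=np.array([-.095*np.sin(q)-.05*np.cos(q),-.145*np.cos(q)-.05*np.sin(q)]);c,t=np.cos(w),np.sin(w)
    return np.array([.533,-.0415])+[c*L[0]-t*L[1],t*L[0]+c*L[1]]
for q0 in(.08,):
    for i in range(1,21):
        q=q0+(1.37-q0)*i/20;print(round(q,3),'wz',round((q-q0)/(np.pi/2),3),(H(q)-H(q0)).round(4))
print(H(.08))
```

```text
2.95 [ 0.47412477 -0.18888845  0.17082832] [3.13984508e+00 1.02377104e-01 1.32157446e-04] [-0.31123893 -0.66082898 -0.33411098] 39.71739379904832 0.0
0.145 wz 0.041 [-0.0058 -0.0021]
0.209 wz 0.082 [-0.0112 -0.0035]
0.274 wz 0.123 [-0.0164 -0.0044]
0.338 wz 0.164 [-0.0213 -0.0045]
0.403 wz 0.205 [-0.0258 -0.0041]
0.467 wz 0.246 [-0.03  -0.003]
0.532 wz 0.287 [-0.0338 -0.0013]
0.596 wz 0.328 [-0.0373  0.001 ]
0.66 wz 0.37 [-0.0403  0.0039]
0.725 wz 0.411 [-0.0429  0.0074]
0.789 wz 0.452 [-0.0451  0.0116]
0.854 wz 0.493 [-0.0468  0.0162]
0.918 wz 0.534 [-0.0481  0.0215]
0.983 wz 0.575 [-0.049   0.0272]
1.048 wz 0.616 [-0.0494  0.0335]
1.112 wz 0.657 [-0.0493  0.0402]
1.177 wz 0.698 [-0.0488  0.0474]
1.241 wz 0.739 [-0.0479  0.0549]
1.306 wz 0.78 [-0.0465  0.0629]
1.37 wz 0.821 [-0.0446  0.0712]
[ 0.47349427 -0.1892134 ]
```

Fingers are still closing, so I'll wait for them.

{"api": "arm_command", "payload": {
  "deltas": [0,0,0,0,0,0,0,0,0,0,0,0,0,0,0,0,0,0,0,0,0,0,0,0,0,0,0,0,0,0,0,0,0,0,0,0,0,0,0,0,0,0,0,0,0,0,0,0,0,0,0,0,0,0,0,0],
  "force": 25
}}

```text
clock: 3.75
position: [0.4742, -0.1892, 0.1708]
ee_rot: [3.14, 0.102, 0.0]
force: [1.6, -3.1, -3.0]
width: 0.121
gripper_force: 25.0
```

Gripped: opening about 11–12 mm at 25 N. First half of the pull.

{"api": "arm_command", "payload": {
  "deltas": [0,0,0.02,-0.003,-0.001,0,0,0,0,0.041,-0.006,-0.002,0,0,0,0,0.062,-0.0085,-0.003,0,0,0,0,0.082,-0.011,-0.0035,0,0,0,0,0.103,-0.014,-0.004,0,0,0,0,0.123,-0.0165,-0.0044,0,0,0,0,0.144,-0.019,-0.0045,0,0,0,0,0.164,-0.0213,-0.0045,0,0,0,0,0.185,-0.0235,-0.0043,0,0,0,0,0.205,-0.0258,-0.0041,0,0,0,0,0.226,-0.028,-0.0036,0,0,0,0,0.246,-0.03,-0.003,0,0,0,0,0.267,-0.032,-0.002,0,0,0,0,0.287,-0.034,-0.001,0,0,0,0,0.308,-0.0355,0,0,0,0,0,0.328,-0.037,0.001,0,0,0,0,0.349,-0.039,0.0025,0,0,0,0,0.37,-0.04,0.004,0,0,0,0,0.39,-0.0415,0.0055,0,0,0,0,0.411,-0.043,0.0075,0,0]
}}

```text
clock: 5.75
position: [0.4316, -0.181, 0.1708]
ee_rot: [2.944, 1.097, 0.002]
force: [6.2, 1.7, -5.6]
width: 0.118
gripper_force: 25.0
```

{"api": "arm_command", "payload": {
  "deltas": [0,0,0.02,-0.001,0.002,0,0,0,0,0.041,-0.002,0.004,0,0,0,0,0.062,-0.003,0.0063,0,0,0,0,0.082,-0.004,0.0087,0,0,0,0,0.103,-0.0045,0.0113,0,0,0,0,0.123,-0.005,0.014,0,0,0,0,0.144,-0.0055,0.0168,0,0,0,0,0.164,-0.006,0.0197,0,0,0,0,0.185,-0.0062,0.0228,0,0,0,0,0.205,-0.0064,0.026,0,0,0,0,0.226,-0.0064,0.0293,0,0,0,0,0.246,-0.0063,0.0327,0,0,0,0,0.267,-0.006,0.0363,0,0,0,0,0.287,-0.0058,0.04,0,0,0,0,0.308,-0.0054,0.0437,0,0,0,0,0.328,-0.005,0.0474,0,0,0,0,0.349,-0.0043,0.0514,0,0,0,0,0.37,-0.0035,0.0554,0,0,0,0,0.39,-0.0026,0.0595,0,0,0,0,0.41,-0.0016,0.0637,0,0]
}}

```text
clock: 7.75
position: [0.4291, -0.1173, 0.1707]
ee_rot: [-2.445, -1.972, 0.001]
force: [-0.9, -0.4, 0.1]
width: 0.124
gripper_force: 25.0
```

Run:
```python
from h import *
s=sensors.observe();print(s['position'],s['joints'],s['ft_torque'])
im=optics.get_image('scene')
cv2.imwrite('pics/s2.png',im)
```

```text
[ 0.42909923 -0.11733249  0.17068874] [ 0.48822201  0.26734964 -0.40842962  2.06216678  0.14169912  0.83908601
 -0.21571111] [-0.08206075  0.15489706 -0.03200839]
```

View pics/s2.png

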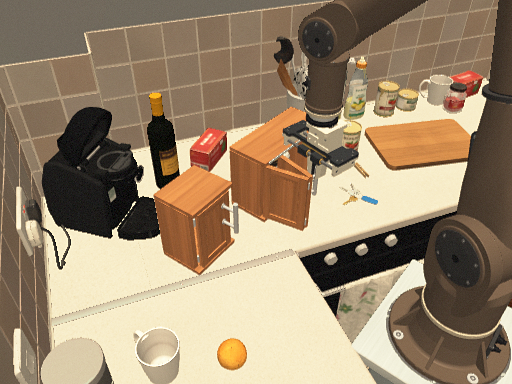

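The picture shows the door folded, with leaf 1 standing out from the cupboard front at (285,195), and the handle still in the gripper at (315,170). The plain door is shut. Open the fingers, lift straight up and back off.

{"api": "arm_command", "payload": {
  "deltas": [0,0,0,0,0,0,50,0,0,0,0,0,0,50,0,0,0,0,0,0,50,0,0,0,0,0,0,50,0,0,0,0,0,0,50,0,0,0,0,0,0,50,0,0,0,0,0,0.015,50,0,0,0,0,0,0.03,50,0,0,0,0,0,0.05,50,0,0,0,0,0,0.07,50,0,0,0,0,0,0.1,50,0,0,0,0,0,0.13,50,0,0,0,0,-0.03,0.14,50,0,0,0,0,-0.07,0.14,50,0,0,0,0,-0.11,0.14,50,0,0,0,0,-0.15,0.14,50,0,0,0,0,-0.19,0.14,50,0,0,0,0,-0.22,0.14,50,0,0,0,0,-0.22,0.14,50,0,0,0,0,-0.22,0.14,50]
}}

```text
clock: 9.8
position: [0.4293, -0.3379, 0.3103]
ee_rot: [-2.448, -1.967, -0.0]
force: [0.6, 0.6, -0.1]
width: 0.547
gripper_force: 0.0
```

Run:
```python
from h import *
s=sensors.observe();print(s['clock'],s['position'],s['force'],s['width'],s['dq'])
c=optics.calibration('top');im=optics.get_image('top')
w=-.014
for q in(1.2,1.37):
    L=[-.095*np.sin(q)-.05*np.cos(q),-.145*np.cos(q)-.05*np.sin(q)]
    print(q,(proj(c,[.533+L[0]+.014*L[1],-.0415+L[1]-.014*L[0],.18])-[230,130])*5)
cv2.imwrite('pics/t2.png',cv2.resize(im[130:240,230:380],None,fx=5,fy=5,interpolation=cv2.INTER_CUBIC))
```

```text
9.8 [ 0.42930162 -0.33785335  0.31030063] [ 0.59392559  0.61701904 -0.10275513] 0.5471673547366874 [-0.02167287 -0.02053001 -0.02745504  0.01708674 -0.00674326 -0.00058377
 -0.00226293]
1.2 [[508.30463439 496.13959406]]
1.37 [[465.91093912 488.70187541]]
```

View pics/t2.png

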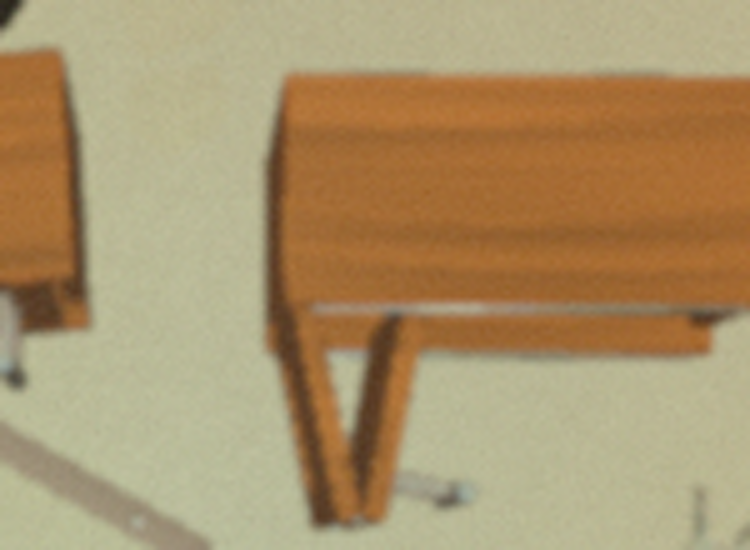

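The top crop shows both leaves folded together. The bar top is at about (465,491), which matches q ≈ 1.37 at (466,489). The arm is clear.

```bash
python3 -c "
from cell import arm
print(arm.sign_off())"
```

```text
the job is handed in; nothing more can be done
None
```

The bifold door stands folded open at about 1.37 rad (measured from the top camera) with the handle let go, the plain door is still shut, and the job was handed in at about 10 s; no verdict came back.

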